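# Park the slide stage with the drive stopped, then reset the stop button

## Robot

A 6-joint arm with a two-finger parallel gripper is mounted at the origin on the work surface. World frame = base frame: x ahead of the robot, y to its left, z up, the work surface at z = 0. Lengths are in mm, angles in rad, forces in N, time in s.
With the tool pointing down it reaches from about 275 to 1000 mm from the base axis. Payload 8.4 kg.
Tool frame: the origin (TCP) lies between the finger pads, 19 mm behind the fingertips; this is the grasp point; z points along the fingers, y is the line along which they close (so a half turn about z gives the same grasp; the last joint's range is limited). The gripper opens to 85 mm and grips with 20 to 120 N. Pads are 22 mm wide; open, the fingers measure 114 mm over their backs; the gripper's body (76 mm by 85 mm) begins 54 mm behind the grasp point. The pads swing forward as they close: fully open they stand 13 mm farther back than shut.
Start: joints at [-1.187, 0.353, 1.633, -0, 1.155, -0.002], TCP at [235.187, -579.064, 249.981] pointing down, gripper open.
Joint ranges: [-2.63, 2.63], [-0.92, 2.1], [0.06, 2.66], [-1.3, 4.44], [0, 2.69], [-3.02, 3.02]. Speed limits (rad/s): [2.22, 2.22, 2.79, 3.14, 3.14, 3.14].

## Interface

Orientations are given as [roll, pitch, yaw] about the fixed x, y, z axes, in that order (R = Rz(yaw) Ry(pitch) Rx(roll)).
In Python, from rig import telemetry, imaging, r gives the robot as it stands. The module is installed in compiled form; this text tells all that it offers.
- The arm moves only by the tool step_arm, never from a script. Its argument "moves" is a list of rows, each a list of 3 entries, a list of its own where there are three numbers: the turn, a rotation vector about the tool's x, y, z scaled (see below), then the shift along the tool's x, y, z scaled (see below), then the opening, from -1 (shut) to 1 (fully open). A call has 1 to 8 rows; each row is the pose to reach, as a shift and turn from the pose commanded when the call began, along the tool's axes at that moment; what a row does not reach only later rows make up. The controller multiplies each number of a shift by 200 mm and each number of a turn by 45 degrees. A row lasts 1/10 s, in which the tool goes at most 50 mm and 8.59 degrees, less where a joint would pass 70% of its speed; a pose out of reach is approached as far as the arm can. A call with a number of a shift or a turn outside -1 to 1 is refused whole. A call with a gripper value outside its range is refused whole. The fingers move at their own pace and stop on an object; "squeeze" is the grip in N (left out, the last holds). Time passes only in rows, so rows that repeat a pose let the fingers close. It gives the time, the measured TCP pose, the force, the opening and the grip force at its end, in the units of the state.
- telemetry.sense(): the state, without advancing time (a new reading comes with each control period).
- imaging.grab_frame(name): name is "scene" or "top" or "wrist"; returns the picture (480x640x3 uint8, red, green, blue); there is no depth.
- imaging.calibration(name): a dict with "fx", "fy", "cx", "cy" (pixels), "cam_to_world" (4x4, takes a point from camera to world coordinates). Camera axes: x right, y up, looking along -z (the intrinsics and any distortion apply to the point x, -y, -z); pixel columns grow to the right and rows downward; lengths in mm; the calibration is good to about 2 mm. A picture is of the moment at which its call begins: read the wrist's pose just before it. calibration takes no time and is no camera call; for the wrist camera it gives the pose at the moment of the call.
- r.sign_off(): hands the job in; it is judged then, once.
Trained networks look in the newest picture that a camera, given by its name, has taken for a name from the list of things; names that differ only in an ending like _2 or _b are one class to them, and where a whole thing is asked for, a point or a joint stands for the part that bears it (a point fixed in the world has none). Each returns a list of dicts, best first, with "conf" (0 to 1); they miss things now and then, are a little off and sometimes report something else, mostly with a low value. They report only what shows in the picture. A call takes as long as a camera call.
- imaging.recognise(camera, name): "extent" ([left, top, width, height] in pixels, round what is visible of it).
- imaging.mark_of(camera, name): "xy" ([column, row] in pixels: a listed point, or the origin of a listed thing).
The state is a dict: "clock": time; "qpos": joint angles; "qvel": joint speeds; "joint_efforts": joint torques, N m; "eef_pos": TCP position; "tcp_rot": TCP orientation; "contact_force": force on the tool from outside, world axes, zero at the start; "wrist_torque": the same for the moment, N m; "opening": opening from 0.0 (shut) to 1.0 (fully open); "grasp_force": force on a finger pad.
Only numpy, scipy, OpenCV 4.12 (cv2) and the standard library are available. Lean on these libraries where they do the work, as an engineer would, in place of code of your own. Each camera call takes 0.05 s, during which the arm holds its last target. There are 200 camera calls.

## Task

Press the red mushroom stop button down until it latches and take the hand off it, so that the drive is off. While it stays down, slide the specimen carriage along its track by its black grip until its red pointer stands within the width of the green clip (not the blue one). Then take the red button by its rim and turn it clockwise, letting go and taking it again as needed, until it springs back up; leave the carriage at the green clip and do not push the bottle, slide box or vial rack about.

Things in the scene. Friction and masses are not known exactly. Their poses are not given: they have to be found in the camera images.
- stop_head (a point): centre of the top of the red mushroom button: a round upright knurled head, 40 mm in diameter, 24 mm high (straight gripping side for the lowest 19 mm, then a 29 mm wide crown), on a 22 mm stem. Up, this point is 107 mm above the bench and the head's underside 13 mm above the yellow collar; latched down, both are about 9 mm lower. It turns with the head.
- stop_box: white box under the red button, 130 x 130 x 62 mm high, fixed to the bench, with a yellow collar 68 mm wide rising 8 mm above it round the stem. Origin: centre of its underside, on the button's axis.
- stop_press (a joint): how far the button is pressed, m: 0 up, about 0.0085 latched, 0.010 at its stop. A spring pushes it up (3 N at the top, about 8 N down). Pressed past 0.009 it latches and stays down by itself.
- stop_twist (a joint): how far the head is turned clockwise seen from above, rad: starts at 0 to 0.25, stop at 2.9. From 2.55 on the latch is free and the button springs up (when the fingers let go of it, at the latest).
- carriage (a joint): position of the carriage along the track, m: 0 to 0.15, growing along the stage's +y; 0.075 is mid-track. It stays where it is left (friction 2 N).
- carriage_grip (a point): centre of the top of the carriage's black grip, a block 24 mm across the track (x), 20 mm along it (y), 40 mm high, standing on the aluminium carriage plate (66 mm x, 76 mm y, with two glass slides); this point is 82 mm and the plate's top 42 mm above the bench. Its y axis is the track's direction, +y towards the grey motor.
- carriage_pointer (a point): tip of the 4 mm wide red pointer on the far (+x) edge of the carriage, 45 mm in x from the grip's centre and level with it in y; 34 mm above the bench.
- stage: the stage, a black base 96 mm (x) x 250 mm (y) x 26 mm high with two steel rails along y, fixed to the bench; a grey motor 40 mm long, 45 mm high, at its +y end. Origin: centre of its underside.
- green_clip: green index clip, 10 mm wide along the track (y), 14 mm deep, 36 mm high, fixed against the far (+x) side of the stage. Origin: at the bench, mid-width, on the face towards the track; its y axis runs along the track.
- blue_clip: blue index clip, same shape, marking another position; not the wanted one.
- bottle: loose bottle with a blue cap, 56 mm in diameter, 120 mm high; origin at the centre of its underside. Leave alone.
- slide_box: loose red slide box 92 x 62 x 44 mm high; origin at the centre of its underside. Leave alone.
- vial_rack: loose white vial rack 70 x 110 x 42 mm high; origin at the centre of its underside. Leave alone.

How it is judged (in metres and radians):
On the way, in this order (a step that is already met when the one before it is completed fails the run):
1. the button is latched down by itself, with the hand off it (TCP over 40 mm from its top) (value of joint stop_press above 0.006 m and distance between the grasp point and stop_head above 0.04 m), for 0.2 s.
2. with the button still down, the red pointer is within the green clip's width and at rest (value of joint stop_press above 0.006 m and y of carriage_pointer in the frame of green_clip between -0.005 and 0.005 m and velocity of joint carriage between -0.01 and 0.01 m/s), for 0.3 s.
3. the button, turned clockwise, has sprung back up (value of joint stop_press below 0.002 m and value of joint stop_twist above 2.3 rad), for 0.2 s.
At the end, for the whole second after the job is handed in: the button is up (pressed less than 2 mm, turned more than 2.3 rad) and the carriage's red pointer is within 5 mm along the track of the middle of the green clip (all of step 3 and y of carriage_pointer in the frame of green_clip between -0.005 and 0.005 m); the robot touches nothing.
It fails at once if the bottle was shifted by more than 30 mm or tipped (distance of bottle from where it was at the start of the episode above 0.03 m or angle between bottle's own z axis and vertical above 0.4 rad).
It fails at once if the slide box was shifted by more than 30 mm or tipped (distance of slide_box from where it was at the start of the episode above 0.03 m or angle between slide_box's own z axis and vertical above 0.4 rad).
It fails at once if the vial rack was shifted by more than 30 mm or tipped (distance of vial_rack from where it was at the start of the episode above 0.03 m or angle between vial_rack's own z axis and vertical above 0.4 rad).
It also fails if it takes over 69 s, if anything falls off the work surface, if the arm or the gripper's body presses on something with over 40 N, if the wrist force passes 120 N, or if a joint passes its speed limit or range.

## Working session

There is one attempt and no reset: what is moved stays moved. The work goes in short steps, Python scripts to look and compute and a tool call to move; the robot and the scene stay as the last step left them, time stands still between calls to the robot, and variables do not carry over. Pictures are saved under pics/ and viewed, at most 10 in all, crops included, and the job is handed in when it is done.

Besides the shell and the picture viewer there is one more tool, called after "Request:" as a command line: name --argument value ..., lists and objects as JSON in quotes. step_arm: Moves the arm, as the interface text tells. Its arguments: {"type":"object","properties":{"moves":{"type":"array"},"squeeze":{"type":"number"}},"required":["moves"]}

```bash
mkdir -p pics; cat > h.py <<'E'
import numpy as np, cv2
from rig import telemetry, imaging, r
def ray(c,px):
    k=imaging.calibration(c); T=np.array(k["cam_to_world"])
    d=T[:3,:3]@np.array([(px[0]-k["cx"])/k["fx"],-(px[1]-k["cy"])/k["fy"],-1]); return T[:3,3],d
def at(c,px,z):
    o,d=ray(c,px); return np.round(o+d*(z-o[2])/d[2],1)
def save(c,n):
    cv2.imwrite("pics/"+n,cv2.cvtColor(imaging.grab_frame(c),cv2.COLOR_RGB2BGR))
E
python3 - <<'E'
from h import *
s=telemetry.sense(); print(s)
Z=dict(stop_head=107,carriage_grip=82,carriage_pointer=34,green_clip=0,blue_clip=0,stage=0,stop_box=0,bottle=0,slide_box=0,vial_rack=0)
for c in("top","scene"):
    save(c,c+"1.png"); print(c,imaging.calibration(c))
    for n,z in Z.items():
        for m in imaging.mark_of(c,n)[:2]: print(c,n,np.round(m["xy"],1),round(m["conf"],2),at(c,m["xy"],z))
E
```

```text
{'clock': 0.0, 'qpos': array([-1.18740768e+00,  3.53641199e-01,  1.63410298e+00,  1.35730535e-05,
        1.15517385e+00, -2.38618041e-03]), 'qvel': array([ 0.00135545,  0.00053855,  0.00157111,  0.00057677, -0.00056328,
        0.00091409]), 'joint_efforts': array([-1.71861075e-06, -6.05262065e+01, -3.42072129e+01,  6.75211140e-05,
        9.49224952e-03,  4.32448121e-05]), 'eef_pos': array([ 235.02655639, -578.6695379 ,  249.27932187]), 'tcp_rot': array([-3.14026732e+00, -1.55727719e-05,  3.85769330e-01]), 'contact_force': array([ 0.55176511,  0.52941408, -0.63621111]), 'wrist_torque': array([0.00421581, 0.00467387, 0.02834839]), 'grasp_force': 0.0, 'opening': 0.9971893714768807}
top {'fx': 547.3006475727002, 'fy': 547.3006475727002, 'cx': 319.9991932807255, 'cy': 231.51234157939086, 'cam_to_world': array([[ 2.48262428e-02,  9.90083139e-01, -1.38271601e-01,
         4.81361517e+02],
       [-9.99497661e-01,  2.73084535e-02,  1.60833295e-02,
        -4.21718729e+00],
       [ 1.96998169e-02,  1.37802853e-01,  9.90263748e-01,
         1.07461568e+03],
       [ 0.00000000e+00,  0.0000
[... 1104 characters left out ...]
4 [490.4 193.1 107. ]
scene carriage_grip [192.8 242.3] 0.69 [ 468.2 -164.9   82. ]
scene carriage_pointer [208.7 277.8] 0.57 [ 513.2 -171.8   34. ]
scene green_clip [189.5 304.6] 0.44 [ 512.2 -216.1    0. ]
scene green_clip [347.3 160.8] 0.35 [374.  326.5   0. ]
scene blue_clip [236.5 284.4] 0.51 [ 528.5 -127.7    0. ]
scene stage [195.7 278.1] 0.61 [ 464.1 -169.4    0. ]
scene stop_box [460.  258.2] 0.73 [766.1 215.7   0. ]
scene stop_box [347.1 204.2] 0.58 [496.2 194.5   0. ]
scene bottle [279. 415.] 0.76 [ 782.7 -253.4    0. ]
scene slide_box [377.  313.3] 0.68 [750.1  -4.6   0. ]
scene vial_rack [456.6 259.2] 0.91 [763.3 208.7   0. ]
scene vial_rack [346.3 206.3] 0.6 [500.3 187.6   0. ]
```

View pics/top1.png

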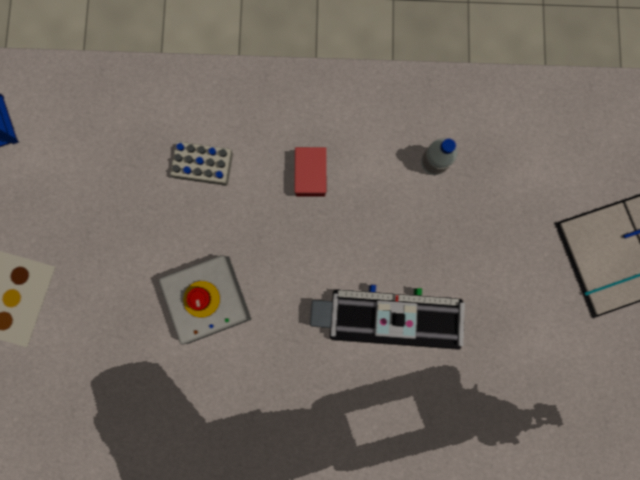

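View pics/scene1.png

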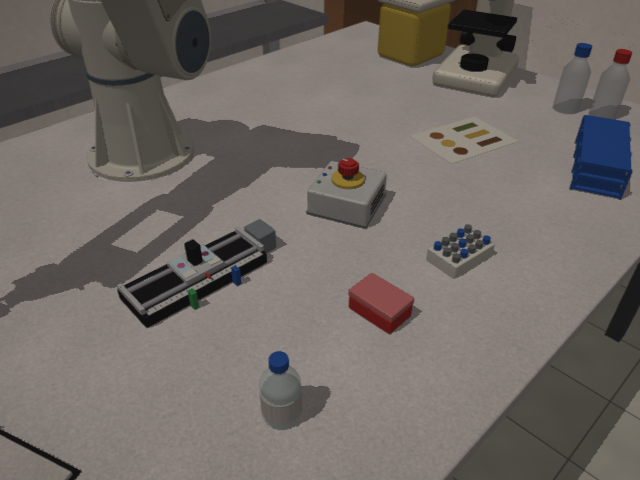

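The top view shows the button at about (199,298), the red pointer at (397,297), the green clip at (418,292), the blue clip at (372,288) and the motor on the left (+y). The scene view agrees with this layout, and the loose things are well clear on the far side. I'll go over the stage first for a closer look with the wrist camera.

Request:
step_arm --moves '[[[0, 0, 0.19], [0.21, -0.18, 0], -1], [[0, 0, 0.38], [0.42, -0.36, 0], -1], [[0, 0, 0.49], [0.63, -0.53, 0], -1], [[0, 0, 0.49], [0.84, -0.71, 0], -1], [[0, 0, 0.49], [0.84, -0.71, 0], -1], [[0, 0, 0.49], [0.84, -0.71, 0], -1]]'

```text
clock: 1.7
eef_pos: [338.4, -382.0, 250.2]
tcp_rot: [-3.141, -0.0, 0.004]
contact_force: [-0.8, -0.5, 0.2]
opening: -0.0
grasp_force: 0.0
```

Request:
step_arm --moves '[[[0, 0, 0], [0.5, -0.95, 0], -1], [[0, 0, 0], [0.5, -0.95, 0], -1], [[0, 0, 0], [0.5, -0.95, 0], -1], [[0, 0, 0], [0.5, -0.95, 0], -1], [[0, 0, 0], [0.5, -0.95, 0], -1], [[0, 0, 0], [0.5, -0.95, 0], -1], [[0, 0, 0], [0.5, -0.95, 0], -1]]'

```text
clock: 2.4
eef_pos: [437.3, -195.0, 250.0]
tcp_rot: [3.141, 0.0, 0.002]
contact_force: [0.2, 0.2, 0.5]
opening: -0.001
grasp_force: 0.0
```

```bash
python3 - <<'E'
from h import *
s=telemetry.sense(); print(s["eef_pos"],s["qpos"])
Z=dict(carriage_grip=82,carriage_pointer=34,green_clip=0,blue_clip=0,stage=0)
save("wrist","w1.png")
for n,z in Z.items():
    for m in imaging.mark_of("wrist",n)[:2]: print(n,np.round(m["xy"],1),round(m["conf"],2),at("wrist",m["xy"],z))
E
```

```text
[ 437.26534324 -194.98743318  250.02073257] [-4.22200850e-01  1.23126920e-01  1.93652365e+00 -6.56089246e-04
  1.08173890e+00  1.14730164e+00]
carriage_grip [281.7 184. ] 0.87 [ 466.6 -167.6   82. ]
carriage_pointer [287.5 124. ] 0.9 [ 510.7 -169.7   34. ]
green_clip [332.3 122.4] 0.56 [ 511.8 -209.8    0. ]
blue_clip [239.9 121.1] 0.66 [ 513.1 -122.     0. ]
stage [292.3 170.7] 0.98 [ 466.5 -170.6    0. ]
```

View pics/w1.png

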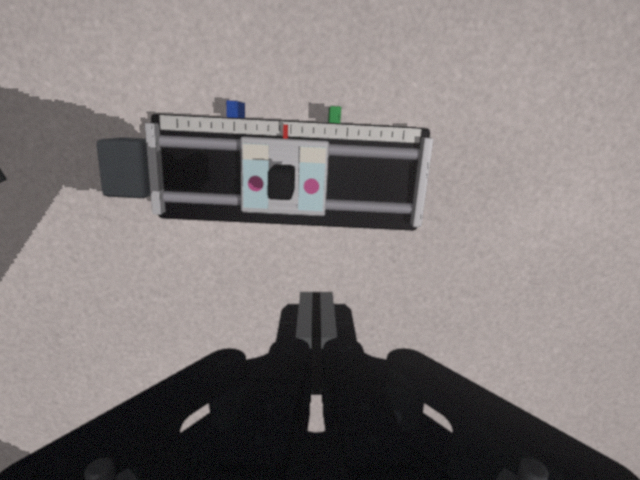

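The wrist view shows the pointer at (286,130), the green clip at (334,114), the blue clip at (235,109) and the grip at (281,182). I'll work out the stage yaw and clip offset more precisely, then go to the button.

```bash
python3 - <<'E'
from h import *
a=at("wrist",(155,114),26);b=at("wrist",(428,129),26);d=(a-b)[:2];d=d/np.linalg.norm(d)
print("stage +y dir",d,"yaw",np.arctan2(-d[0],d[1]))
im=cv2.imread("pics/w1.png"); h=cv2.cvtColor(im,cv2.COLOR_BGR2HSV)
def blob(c,h,lo,hi,box):
    m=cv2.inRange(h,lo,hi); k=np.zeros_like(m);k[box[1]:box[3],box[0]:box[2]]=1;m*=k
    n,l,st,ct=cv2.connectedComponentsWithStats(m);i=1+st[1:,4].argmax();return st[i],ct[i]
for n,lo,hi,box,z in(("green",(45,80,40),(80,255,255),(300,90,360,135),36),("blue",(105,80,40),(130,255,255),(215,90,260,130),36),("pointer",(0,140,80),(8,255,255),(270,110,300,145),34)):
    s,c=blob("w",h,lo,hi,box);p=at("wrist",c,z);print(n,s,c,p,"along",p[:2]@d)
print("nets: ptr",at("wrist",(287.5,124),34)[:2]@d,"grn",at("wrist",(332.3,122.4),0)[:2]@d)
t=cv2.cvtColor(cv2.imread("pics/top1.png"),cv2.COLOR_BGR2HSV)
for n,lo,hi,box,z in(("green",(45,80,30),(80,255,255),(400,280,435,300),30),("button",(0,140,80),(8,255,255),(180,280,225,320),105)):
    s,c=blob("t",t,lo,hi,box);p=at("top",c,z);print("top",n,s,c,p)
E
```

```text
stage +y dir [0.05271132 0.99860979] yaw -0.05273576333964747
green [329 106  12  17 182] [334.27472527 114.35714286] [ 518.7 -209.5   36. ] along -181.86738806317499
blue [226 100  18  18 288] [234.48263889 109.16666667] [ 522.9 -124.7   36. ] along -96.96389015566842
pointer [283 125   5  13  43] [284.90697674 131.48837209] [ 504.6 -166.9   34. ] along -140.06984058653632
nets: ptr -142.13969388330736 grn -182.12596408160059
top green [414 288   8   7  50] [417.72 291.22] [ 517.5 -210.2   30. ]
top button [187 288  23  22 381] [197.79527559 298.16535433] [493.  191.1 105. ]
```

Request:
step_arm --moves '[[[0, 0, 0], [0.0, -1, 0], -1], [[0, 0, 0], [0, -1, 0], -1], [[0, 0, 0], [0, -1, 0], -1], [[0, 0, 0], [0, -1, 0], -1], [[0, 0, 0], [0, -1, 0], -1], [[0, 0, 0], [0, -1, 0], -1]]'

```text
clock: 3.3
eef_pos: [437.0, 6.5, 250.1]
tcp_rot: [3.141, -0.0, 0.004]
contact_force: [-0.3, -1.0, 0.2]
opening: -0.002
grasp_force: 0.0
```

Request:
step_arm --moves '[[[0, 0, 0], [0.0, -0.9, 0], -1], [[0, 0, 0], [0, -0.9, 0], -1], [[0, 0, 0], [0, -0.9, 0], -1], [[0, 0, 0], [0, -0.9, 0], -1], [[0, 0, 0], [0, -0.9, 0], -1], [[0, 0, 0], [0, -0.9, 0], -1]]'

```text
clock: 3.9
eef_pos: [437.3, 184.6, 249.7]
tcp_rot: [3.141, 0.0, 0.001]
contact_force: [0.2, -0.3, -0.1]
opening: 0.001
grasp_force: 0.0
```

```bash
python3 - <<'E'
from h import *
s=telemetry.sense(); print(s["eef_pos"],s["qpos"])
save("wrist","w2.png")
for n,z in dict(stop_head=107,stop_box=0).items():
    for m in imaging.mark_of("wrist",n)[:2]: print(n,np.round(m["xy"],1),round(m["conf"],2),at("wrist",m["xy"],z))
E
```

```text
[437.29156659 184.62526709 249.7322166 ] [ 3.96770742e-01  1.17211648e-01  1.94413078e+00 -7.18440635e-04
  1.08092575e+00  1.96728399e+00]
stop_head [302.4 148. ] 0.61 [495.9 194.5 107. ]
stop_box [307.4 142. ] 0.69 [494.2 193.3   0. ]
```

View pics/w2.png

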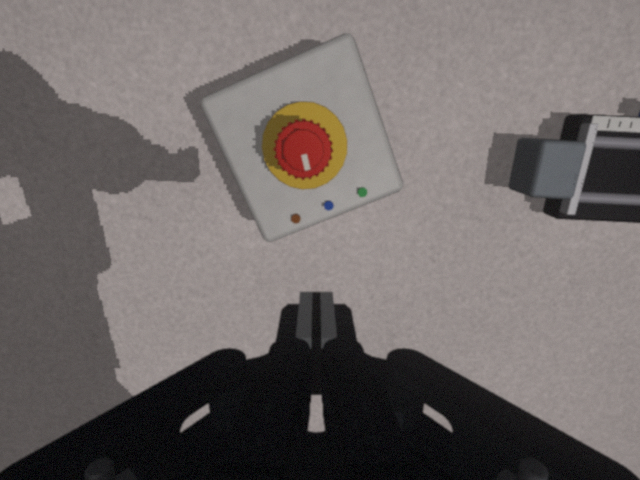

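The wrist view shows the button centred near (302,149), which puts it at about (495,193.5). I'll press it with closed fingers.

Request:
step_arm --moves '[[[0, 0, 0], [0.29, -0.045, 0.1], -1], [[0, 0, 0], [0.29, -0.045, 0.3], -1], [[0, 0, 0], [0.29, -0.045, 0.52], -1], [[0, 0, 0], [0.29, -0.045, 0.59], -1], [[0, 0, 0], [0.29, -0.045, 0.62], -1], [[0, 0, 0], [0.29, -0.045, 0.65], -1], [[0, 0, 0], [0.29, -0.045, 0.67], -1], [[0, 0, 0], [0.29, -0.045, 0.67], -1]]'

```text
clock: 4.85
eef_pos: [495.4, 194.6, 117.7]
tcp_rot: [-3.141, -0.001, 0.001]
contact_force: [-1.1, -1.4, 2.5]
opening: 0.001
grasp_force: 1.0
```

Request:
step_arm --moves '[[[0, 0, 0], [0, 0, 0.015], -1], [[0, 0, 0], [0, 0, 0.03], -1], [[0, 0, 0], [0, 0, 0.03], -1]]'

```text
clock: 5.15
eef_pos: [496.7, 195.3, 115.1]
tcp_rot: [-3.14, -0.004, 0.001]
contact_force: [-11.4, -4.8, 41.0]
opening: -0.001
grasp_force: 20.5
```

Request:
step_arm --moves '[[[0, 0, 0], [0, 0, -0.15], -1], [[0, 0, 0], [-0.1, 0, -0.4], -1], [[0, 0, 0], [-0.3, 0, -0.55], -1], [[0, 0, 0], [-0.3, 0, -0.7], -1], [[0, 0, 0], [-0.3, 0, -0.7], 1], [[0, 0, 0], [-0.3, 0, -0.7], 1], [[0, 0, 0], [-0.3, 0, -0.7], 1]]'

```text
clock: 5.85
eef_pos: [435.0, 194.7, 249.9]
tcp_rot: [-3.141, -0.0, 0.001]
contact_force: [0.0, 0.3, -0.1]
opening: 0.511
grasp_force: 0.0
```

```bash
python3 - <<'E'
from h import *
s=telemetry.sense(); print(s["eef_pos"],s["qpos"],s["contact_force"],s["opening"])
im=imaging.grab_frame("wrist"); im2=cv2.cvtColor(im,cv2.COLOR_RGB2BGR)
cv2.imwrite("pics/w3.png",im2)
def ring(im):
    h=cv2.cvtColor(im,cv2.COLOR_BGR2HSV);m=cv2.inRange(h,(0,140,60),(8,255,255));n,l,st,ct=cv2.connectedComponentsWithStats(m);i=1+st[1:,4].argmax();return st[i],ct[i]
for n in("w2","w3"): print(n,ring(cv2.imread(f"pics/{n}.png")))
s,c=ring(im2); print(at("wrist",c,96),at("wrist",c,105))
save("scene","s2.png")
for n in("scene1","s2"):
    x=cv2.imread(f"pics/{n}.png")[140:200,310:390]; print(n,ring(x))
E
```

```text
[434.9675331  194.72490979 249.91706853] [4.17757713e-01 1.19520715e-01 1.94098986e+00 2.51773443e-05
 1.08065590e+00 1.98775025e+00] [ 0.02109533  0.29117708 -0.07291517] 0.5111480507985295
w2 (array([ 274,  120,   58,   59, 2405], dtype=int32), array([302.58669439, 147.93970894]))
w3 (array([ 289,  117,   57,   57, 2273], dtype=int32), array([316.97448306, 144.04047514]))
[495.5 195.2  96. ] [496.  195.2 105. ]
scene1 (array([ 29,  18,  20,  18, 268], dtype=int32), array([37.69402985, 26.7761194 ]))
s2 (array([ 28,  22,  21,  18, 262], dtype=int32), array([37.71755725, 30.38167939]))
```

The head's blob dropped about 3.6 px in the scene view, so the button is latched. Next is the carriage grip.

Request:
step_arm --moves '[[[0, 0, 0], [0.16, 0.9, 0], 1], [[0, 0, 0], [0.16, 0.9, 0], 1], [[0, 0, 0], [0.16, 0.9, 0], 1], [[0, 0, 0], [0.16, 0.9, 0], 1], [[0, 0, 0], [0.16, 0.9, 0], 1], [[0, 0, 0], [0.16, 0.9, 0], 1]]'

```text
clock: 6.55
eef_pos: [466.8, 14.2, 249.1]
tcp_rot: [-3.141, 0.002, -0.002]
contact_force: [0.1, 0.1, 0.2]
opening: 0.999
grasp_force: 0.0
```

Request:
step_arm --moves '[[[0, 0, 0.067], [0, 0.91, 0.1], 1], [[0, 0, 0.067], [0, 0.91, 0.3], 1], [[0, 0, 0.067], [0, 0.91, 0.4], 1], [[0, 0, 0.067], [0, 0.91, 0.6], 1], [[0, 0, 0.067], [0, 0.91, 0.6], 1], [[0, 0, 0.067], [0, 0.91, 0.6], 1], [[0, 0, 0.067], [0, 0.91, 0.6], 1]]'

```text
clock: 7.25
eef_pos: [467.1, -166.0, 129.6]
tcp_rot: [-3.141, 0.002, -0.052]
contact_force: [0.6, 0.6, 0.9]
opening: 1.0
grasp_force: 0.0
```

```bash
python3 - <<'E'
from h import *
s=telemetry.sense(); print(s["eef_pos"],s["tcp_rot"],s["contact_force"],s["opening"])
save("wrist","w4.png")
for n,z in dict(carriage_grip=82,carriage_pointer=34,green_clip=0).items():
    for m in imaging.mark_of("wrist",n)[:2]: print(n,np.round(m["xy"],1),round(m["conf"],2),at("wrist",m["xy"],z))
E
```

```text
[ 467.07299049 -166.03963314  129.5883975 ] [-3.14062978e+00  1.89568475e-03 -5.15264491e-02] [0.64578576 0.64309366 0.93678296] 0.9999022629024598
carriage_grip [318.3 283.3] 0.95 [ 467.4 -165.9   82. ]
carriage_pointer [320.3 178.4] 0.85 [ 512.8 -169.7   34. ]
green_clip [378.8 171.1] 0.93 [ 510.8 -209.6    0. ]
green_clip [318.3 179.1] 0.63 [ 507.4 -168.6   -0. ]
```

View pics/w4.png

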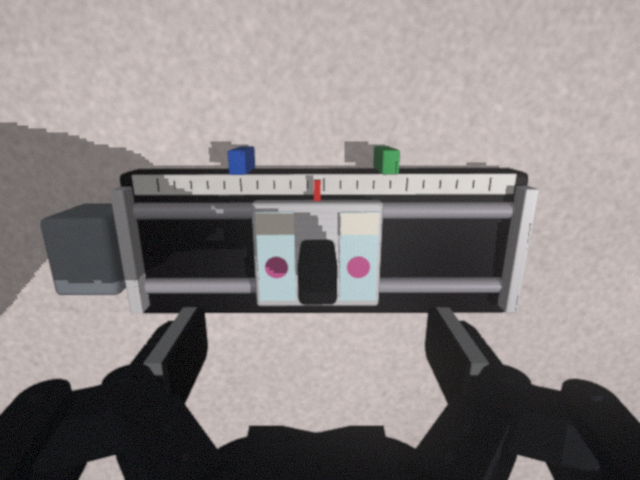

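The tool sits centred over the grip. The pointer shows at (318,188), the green clip at (388,158), and the carriage has to go about 40 mm towards −y. I'll descend and grip.

Request:
step_arm --moves '[[[0, 0, 0], [0, 0, 0.15], 1], [[0, 0, 0], [0, 0, 0.29], 1], [[0, 0, 0], [0, 0, 0.29], -1], [[0, 0, 0], [0, 0, 0.29], -1], [[0, 0, 0], [0, 0, 0.29], -1], [[0, 0, 0], [0, 0, 0.29], -1], [[0, 0, 0], [0, 0, 0.29], -1], [[0, 0, 0], [0, 0, 0.29], -1]]' --squeeze 25

```text
clock: 8.25
eef_pos: [468.0, -167.4, 73.3]
tcp_rot: [3.141, -0.002, -0.052]
contact_force: [-0.7, 0.9, 8.1]
opening: 0.227
grasp_force: 28.8
```

Request:
step_arm --moves '[[[0, 0, 0], [0, 0.03, 0], -1], [[0, 0, 0], [0, 0.06, 0], -1], [[0, 0, 0], [0, 0.09, 0], -1], [[0, 0, 0], [0, 0.12, 0], -1], [[0, 0, 0], [0, 0.15, 0], -1], [[0, 0, 0], [0, 0.18, 0], -1], [[0, 0, 0], [0, 0.2, 0], -1], [[0, 0, 0], [0, 0.2, 0], -1]]'

```text
clock: 9.05
eef_pos: [466.1, -208.0, 73.3]
tcp_rot: [3.14, -0.002, -0.052]
contact_force: [-1.6, -2.9, 6.9]
opening: 0.225
grasp_force: 28.6
```

```bash
python3 - <<'E'
from h import *
d=np.array([.0527,.9986])
s=telemetry.sense(); print(s["eef_pos"],s["contact_force"],s["opening"])
save("wrist","w5.png");save("top","t5.png");save("scene","s5.png")
for c in("wrist","top","scene"):
  for n,z in dict(carriage_grip=82,carriage_pointer=34,green_clip=0).items():
    for m in imaging.mark_of(c,n)[:1]:
        p=at(c,m["xy"],z);print(c,n,np.round(m["xy"],1),round(m["conf"],2),p,p[:2]@d)
E
```

```text
[ 466.06495978 -208.04549531   73.30495838] [-1.57290741 -2.88566078  6.86556048] 0.22536514017375045
wrist carriage_grip [317.9 353.9] 0.91 [ 463.8 -207.1   82. ] -182.36780000000002
wrist carriage_pointer [315.9 204.1] 0.57 [ 507.8 -208.7   34. ] -181.64676
wrist green_clip [315.  184.5] 0.55 [ 511.1 -208.4    0. ] -181.17327
top carriage_grip [422.  322.4] 0.85 [ 460.2 -207.7   82. ] -183.15668
top carriage_pointer [310.8 173.7] 0.74 [ 7.398e+02 -4.000e-01  3.400e+01] 38.58802
top green_clip [413.9 294.2] 0.53 [ 512.6 -208.6    0. ] -181.29394
scene carriage_grip [171.4 254.2] 0.82 [ 469.7 -208.5   82. ] -183.45491
scene carriage_pointer [187.  286.9] 0.91 [ 506.2 -211.2   34. ] -184.22758
scene green_clip [191.1 306. ] 0.63 [ 516.9 -216.1    0. ] -188.55683000000002
```

View pics/w5.png

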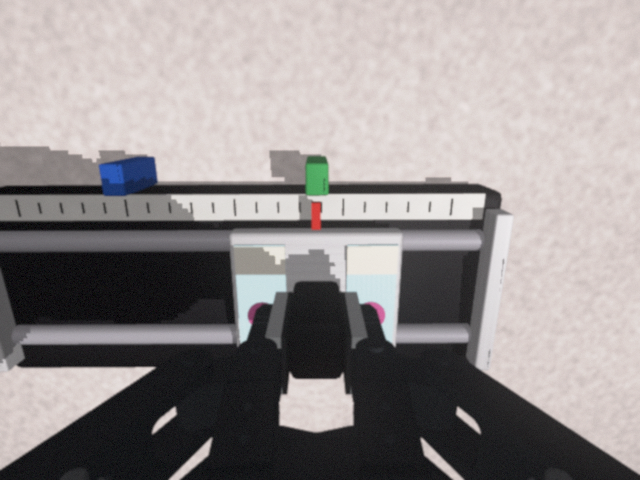

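The pointer is at column 316 and the green clip spans 305–328, so it is centred to about 0.5 mm. I'll release and rise straight up.

Request:
step_arm --moves '[[[0, 0, 0], [0, 0, 0], 1], [[0, 0, 0], [0, 0, 0], 1], [[0, 0, 0], [0, 0, 0], 1], [[0, 0, 0], [0, 0, 0], 1], [[0, 0, 0], [0, 0, -0.3], 1], [[0, 0, 0], [0, 0, -0.55], 1], [[0, 0, 0], [0, 0, -0.7], 1], [[0, 0, 0], [0, 0, -0.7], 1]]'

```text
clock: 10.45
eef_pos: [468.0, -208.4, 217.5]
tcp_rot: [3.138, -0.009, -0.052]
contact_force: [1.3, 0.0, 0.4]
opening: 1.002
grasp_force: 0.0
```

```bash
python3 - <<'E'
from h import *
d=np.array([.0527,.9986])
s=telemetry.sense(); print(s["eef_pos"],s["tcp_rot"],s["qpos"])
save("wrist","w6.png")
im=cv2.imread("pics/w6.png"); h=cv2.cvtColor(im,cv2.COLOR_BGR2HSV)
for n,lo,hi,z in(("g",(45,80,40),(80,255,255),36),("ptr",(0,150,80),(8,255,255),34)):
    m=cv2.inRange(h,lo,hi);k,l,st,ct=cv2.connectedComponentsWithStats(m);i=1+st[1:,4].argmax();p=at("wrist",ct[i],z);print(n,st[i],ct[i],p,p[:2]@d)
# plan: yaw legs
p=s["eef_pos"][:2]; g=np.array([495.3,194.7]); y=s["tcp_rot"][2]
for i in range(3):
    w=(g-p)/(3-i); print("leg",i,np.round(np.array([[np.cos(y),np.sin(y)],[np.sin(y),-np.cos(y)]])@w/200,3)); p=p+w; y+=.65
E
```

```text
[ 468.01134264 -208.37360696  217.4587826 ] [ 3.13830979 -0.00855006 -0.05165187] [-4.21830408e-01  2.10049286e-01  1.91057140e+00  3.85971346e-05
  1.01181340e+00  1.20061151e+00]
g [309 146  14  19 208] [315.16826923 155.75961538] [ 517.9 -208.9   36. ] -181.31421000000003
ptr [312 170   6  14  54] [314.44444444 176.90740741] [ 501.1 -207.4   34. ] -180.70167
leg 0 [ 0.011 -0.673]
leg 1 [ 0.416 -0.529]
leg 2 [ 0.652 -0.17 ]
```

Request:
step_arm --moves '[[[0, 0, -0.83], [0.011, -0.673, 0], 1], [[0, 0, -0.83], [0.011, -0.673, 0], 1], [[0, 0, -0.83], [0.011, -0.673, 0], 1], [[0, 0, -0.83], [0.011, -0.673, 0], 1], [[0, 0, -0.83], [0.011, -0.673, 0], 1], [[0, 0, -0.83], [0.011, -0.673, 0], 1]]'

```text
clock: 11.1
eef_pos: [473.4, -72.2, 210.6]
tcp_rot: [-3.14, 0.002, 0.602]
contact_force: [-0.5, 0.4, 0.1]
opening: 1.001
grasp_force: 0.0
```

Request:
step_arm --moves '[[[0, 0, -0.83], [0.416, -0.529, 0], 1], [[0, 0, -0.83], [0.416, -0.529, 0], 1], [[0, 0, -0.83], [0.416, -0.529, 0], 1], [[0, 0, -0.83], [0.416, -0.529, 0], 1], [[0, 0, -0.83], [0.416, -0.529, 0], 1], [[0, 0, -0.83], [0.416, -0.529, 0], 1]]'

```text
clock: 11.7
eef_pos: [482.6, 61.6, 211.0]
tcp_rot: [-3.14, 0.001, 1.251]
contact_force: [0.5, 0.4, -0.6]
opening: 1.0
grasp_force: 0.0
```

Request:
step_arm --moves '[[[0, 0, -0.83], [0.652, -0.17, 0], 1], [[0, 0, -0.83], [0.652, -0.17, 0], 1], [[0, 0, -0.83], [0.652, -0.17, 0], 1], [[0, 0, -0.83], [0.652, -0.17, 0], 1], [[0, 0, -0.83], [0.652, -0.17, 0], 1], [[0, 0, -0.83], [0.652, -0.17, 0], 1]]'

```text
clock: 12.3
eef_pos: [491.5, 195.8, 211.3]
tcp_rot: [-3.14, 0.0, 1.901]
contact_force: [0.0, 0.5, -0.2]
opening: 0.999
grasp_force: 0.0
```

Request:
step_arm --moves '[[[0, 0, -0.76], [0, 0, 0], 1], [[0, 0, -0.76], [0, 0, 0], 1], [[0, 0, -0.76], [0, 0, 0], 1], [[0, 0, -0.76], [0, 0, 0], 1], [[0, 0, -0.76], [0, 0, 0], 1], [[0, 0, -0.76], [0, 0, 0], 1]]'

```text
clock: 12.9
eef_pos: [491.7, 195.5, 211.7]
tcp_rot: [-3.141, -0.0, 2.493]
contact_force: [-0.4, 0.2, 0.9]
opening: 1.003
grasp_force: 0.0
```

```bash
python3 - <<'E'
from h import *
s=telemetry.sense(); print(s["eef_pos"],s["tcp_rot"],s["qpos"],s["clock"])
save("wrist","w7.png")
im=cv2.imread("pics/w7.png"); h=cv2.cvtColor(im,cv2.COLOR_BGR2HSV)
m=cv2.inRange(h,(0,140,60),(8,255,255));k,l,st,ct=cv2.connectedComponentsWithStats(m);i=1+st[1:,4].argmax();print(st[i],ct[i],at("wrist",ct[i],96))
for q in imaging.mark_of("wrist","stop_head")[:1]: print(q,at("wrist",q["xy"],98))
E
```

```text
[491.72553435 195.50949149 211.74864686] [-3.14123844e+00 -2.36003492e-04  2.49348218e+00] [ 3.75589448e-01  2.47406772e-01  1.87547961e+00  2.03004396e-05
  1.01913155e+00 -5.47107088e-01] 12.9
[ 287  211   60   60 2569] [316.62592448 241.15258856] [492.8 197.   96. ]
{'xy': [315.3, 248.2], 'conf': 0.82} [495.7 193.8  98. ]
```

View pics/w7.png

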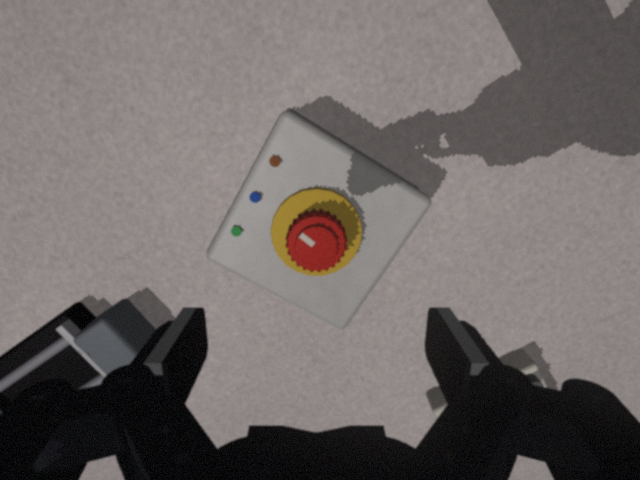

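The view shows the head's top at about (315,246), in line with the gripper and roughly 3 mm off. I'll correct, descend and grip the rim.

Request:
step_arm --moves '[[[0, 0, 0], [-0.016, 0.006, 0.2], 1], [[0, 0, 0], [-0.016, 0.006, 0.4], 1], [[0, 0, 0], [-0.016, 0.006, 0.55], 1], [[0, 0, 0], [-0.016, 0.006, 0.6], 1], [[0, 0, 0], [-0.016, 0.006, 0.6], 1], [[0, 0, 0], [-0.016, 0.006, 0.6], 1]]'

```text
clock: 13.6
eef_pos: [495.9, 195.3, 93.1]
tcp_rot: [3.14, 0.001, 2.5]
contact_force: [0.0, -1.6, -0.8]
opening: 1.0
grasp_force: 0.0
```

Request:
step_arm --moves '[[[0, 0, 0], [0, 0, 0], -1], [[0, 0, 0], [0, 0, 0], -1], [[0, 0, 0], [0, 0, 0], -1], [[0, 0, 0], [0, 0, 0], -1], [[0, 0, 0], [0, 0, 0], -1], [[0, 0, 0], [0, 0, 0], -1]]' --squeeze 40

```text
clock: 14.2
eef_pos: [494.7, 194.3, 92.5]
tcp_rot: [-3.14, 0.0, 2.501]
contact_force: [-2.4, -5.5, 5.2]
opening: 0.452
grasp_force: 41.0
```

Gripped at about 38 mm. Now I'll turn it clockwise (tool +z).

Request:
step_arm --moves '[[[0, 0, 0.12], [0, 0, 0], -1], [[0, 0, 0.24], [0, 0, 0], -1], [[0, 0, 0.36], [0, 0, 0], -1], [[0, 0, 0.48], [0, 0, 0], -1], [[0, 0, 0.6], [0, 0, 0], -1], [[0, 0, 0.72], [0, 0, 0], -1], [[0, 0, 0.84], [0, 0, 0], -1], [[0, 0, 0.96], [0, 0, 0], -1]]'

```text
clock: 15.0
eef_pos: [494.7, 194.2, 92.5]
tcp_rot: [-3.141, 0.001, 1.743]
contact_force: [-2.5, -6.6, 6.4]
opening: 0.453
grasp_force: 41.0
```

```bash
python3 - <<'E'
from h import *
s=telemetry.sense(); print(s["tcp_rot"],s["contact_force"],s["wrist_torque"],s["opening"],s["qpos"][5])
E
```

```text
[-3.14102238e+00  1.21879843e-03  1.74345549e+00] [-2.49465652 -6.55255835  6.39768713] [-0.93017202  0.04452026  0.04775834] 0.45305593545314793 0.2003362525838962
```

Request:
step_arm --moves '[[[0, 0, 0.12], [0, 0, 0], -1], [[0, 0, 0.24], [0, 0, 0], -1], [[0, 0, 0.36], [0, 0, 0], -1], [[0, 0, 0.48], [0, 0, 0], -1], [[0, 0, 0.6], [0, 0, 0], -1], [[0, 0, 0.72], [0, 0, 0], -1], [[0, 0, 0.84], [0, 0, 0], -1], [[0, 0, 0.96], [0, 0, 0], -1]]'

```text
clock: 15.8
eef_pos: [494.7, 194.0, 92.5]
tcp_rot: [3.141, 0.002, 0.99]
contact_force: [-2.5, -6.5, 6.0]
opening: 0.451
grasp_force: 41.0
```

Request:
step_arm --moves '[[[0, 0, 0.12], [0, 0, 0], -1], [[0, 0, 0.24], [0, 0, 0], -1], [[0, 0, 0.36], [0, 0, 0], -1], [[0, 0, 0.48], [0, 0, 0], -1], [[0, 0, 0.6], [0, 0, 0], -1], [[0, 0, 0.72], [0, 0, 0], -1], [[0, 0, 0.84], [0, 0, 0], -1], [[0, 0, 0.96], [0, 0, 0], -1]]'

```text
clock: 16.6
eef_pos: [494.3, 193.8, 92.4]
tcp_rot: [3.14, 0.002, 0.236]
contact_force: [-2.8, -6.5, 6.5]
opening: 0.453
grasp_force: 41.1
```

Request:
step_arm --moves '[[[0, 0, 0.1], [0, 0, 0], -1], [[0, 0, 0.2], [0, 0, 0], -1], [[0, 0, 0.3], [0, 0, 0], -1], [[0, 0, 0.4], [0, 0, 0], -1], [[0, 0, 0.5], [0, 0, 0], -1], [[0, 0, 0.58], [0, 0, 0], -1], [[0, 0, 0.58], [0, 0, 0], -1]]'

```text
clock: 17.3
eef_pos: [494.1, 193.9, 92.4]
tcp_rot: [3.139, 0.001, -0.218]
contact_force: [-2.9, -6.7, 5.7]
opening: 0.448
grasp_force: 41.1
```

```bash
python3 - <<'E'
from h import *
s=telemetry.sense(); print(s["tcp_rot"],s["contact_force"],s["wrist_torque"],s["opening"],s["qpos"][5])
E
```

```text
[ 3.13913747e+00  1.28942218e-03 -2.18228530e-01] [-2.94156972 -6.67227221  5.67692854] [-1.65927692  0.57605961 -0.06274496] 0.44798265734053844 2.162239573498032
```

Turned 2.72 rad in total. I'll release, rise and check.

Request:
step_arm --moves '[[[0, 0, 0], [0, 0, 0], 1], [[0, 0, 0], [0, 0, 0], 1], [[0, 0, 0], [0, 0, 0], 1], [[0, 0, 0], [0, 0, 0], 1], [[0, 0, 0], [0, 0, -0.2], 1], [[0, 0, 0], [0, 0, -0.4], 1], [[0, 0, 0], [0, 0, -0.6], 1], [[0, 0, 0], [0, 0, -0.6], 1]]'

```text
clock: 18.1
eef_pos: [497.9, 196.3, 217.3]
tcp_rot: [-3.137, -0.007, -0.216]
contact_force: [0.1, 0.4, 0.2]
opening: 0.994
grasp_force: 0.0
```

```bash
python3 - <<'E'
from h import *
s=telemetry.sense(); print(s["eef_pos"],s["contact_force"],s["opening"])
save("wrist","w8.png");save("scene","s8.png");save("top","t8.png")
for n in("scene1","s2","s5","s8"):
    h=cv2.cvtColor(cv2.imread(f"pics/{n}.png")[140:200,310:390],cv2.COLOR_BGR2HSV)
    m=cv2.inRange(h,(0,140,60),(8,255,255));k,l,st,ct=cv2.connectedComponentsWithStats(m);i=1+st[1:,4].argmax();print(n,st[i],ct[i])
a=cv2.imread("pics/s8.png")[130:210,300:400];b=cv2.imread("pics/w8.png")[120:360,160:480];c=cv2.imread("pics/t8.png")[260:360,320:480]
cv2.imwrite("pics/m8.png",np.hstack([cv2.resize(a,(300,240)),b,cv2.resize(c,(180,240))]))
E
```

```text
[497.94671082 196.29432134 217.27485228] [0.0918166  0.40457564 0.18077176] 0.9942311536083681
scene1 [ 29  18  20  18 268] [37.69402985 26.7761194 ]
s2 [ 28  22  21  18 262] [37.71755725 30.38167939]
s5 [ 28  22  21  18 272] [37.82720588 30.48529412]
s8 [ 29  18  20  18 266] [37.60526316 26.81203008]
```

View pics/m8.png

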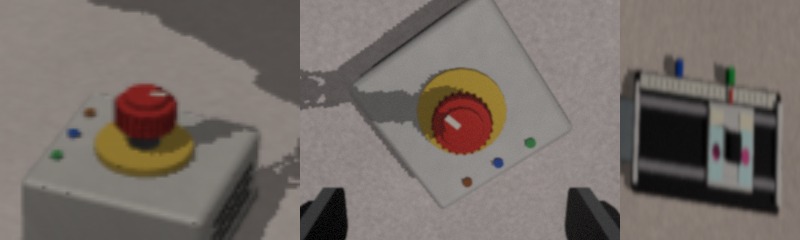

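The button is back at its starting height, its white mark has turned most of a half turn, and the pointer stands at the green clip. I'll hand the job in.

```bash
python3 -c "
from rig import r
print(r.sign_off())"
```

```text
the job is handed in; nothing more can be done
None
```

The job is handed in at about 18 s: the button was latched, the carriage slid to the green clip (pointer about 0.5 mm off centre), and the button turned clockwise 2.7 rad until it sprang back up. The camera checks agreed, but `sign_off` returned no verdict.

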